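Spread the hot wheel hubs on the cooling tray and start the fan

ROBOT

A 7-joint arm with a two-finger parallel gripper is mounted at the origin on the work surface. World frame = base frame: x ahead of the robot, y to its left, z up, the work surface at z = 0. Lengths are in m, angles in rad, forces in N, time in s.
With the tool pointing down it reaches from about 0.375 to 0.925 m from the base axis. Payload 3.1 kg.
Tool frame: the origin (TCP) lies between the finger pads; the fingertips stand 11 mm ahead of it and the grasp point (between the pads) lies 8 mm behind it; x points along the fingers, z is the direction in which the jaws open and shut, and the axes are right-handed (so a half turn about x gives the same grasp; the last joint's range is limited). The gripper opens to 85 mm and grips with 20 to 120 N. Pads are 22 mm wide; open, the fingers measure 114 mm over their backs; the gripper's body (76 mm by 85 mm) begins 54 mm behind the grasp point. The pads swing forward as they close: fully open they stand 13 mm farther back than shut.
Start: joints at [-1.308, 0.383, 0.044, 1.598, -0.018, 1.161, -0.05], TCP at [0.229, 0.608, 0.242] pointing down, gripper open.
Joint ranges: [-2.61, 2.61], [-0.41, 2.15], [-1.48, 1.57], [0, 2.5], [-1.57, 4.71], [0.05, 1.97], [-2.85, 2.85]. Speed limits (rad/s): [2.79, 2.79, 3.14, 3.14, 3.14, 3.14, 3.14].

INTERFACE

Orientations are given as a unit quaternion [w, x, y, z].
In Python, from plant import r gives the robot as it stands. Calls block until the motion is done:
- r.movep(position, orientation): joint-space move of the TCP to a pose.
- r.line_to(position, attitude=None, feed=0.15, threshold=None): straight line of the TCP; attitude=None keeps the orientation; feed is the mean speed in m/s. With threshold (N) it stops when the force on the tool has changed by that much, and returns True; else False.
- r.movej(angles): joint-space move.
- r.gripper_to(opening, effort=None): finger opening in m; effort is the grip in N (None keeps the last); returns when the fingers have stopped.
- r.wait(seconds).
- r.inverse_kinematics(position, orientation): joint angles nearest the present ones, or None.
- r.sense(): the state.
- r.snapshot(name): name is "scene" or "top"; returns the picture (400x640x3 uint8, red, green, blue); there is no depth.
- r.get_calibration(name): a dict with "fx", "fy", "cx", "cy" (pixels), "k1" (the pictures are not rectified: a ray, as slopes to the right and down, at radius r is drawn at 1 + k1 r^2 times it, then the intrinsics apply), "R" (3x3) and "t" (3): a world point X has camera coordinates R X + t. Camera axes: x right, y down, z forward; pixel columns grow to the right and rows downward; lengths in m; the calibration is good to about 2 mm. A picture is of the moment at which its call begins. get_calibration takes no time and is no camera call.
A pose or a line that the arm cannot do raises r.MotionError and nothing moves.
- r.close_job(): hands the job in, once; it reports no verdict.
The state is a dict: "t": time; "qpos": joint angles; "dq": joint speeds; "joint_efforts": joint torques, N m; "eef_pos": TCP position; "orientation": TCP orientation; "wrist_force": force on the tool from outside, world axes, zero at the start; "moment": the same for the moment, N m; "width": finger opening in m.
Only numpy, scipy, OpenCV 4.12 (cv2) and the standard library are available. Lean on these libraries where they do the work, as an engineer would, in place of code of your own. Each camera call takes 0.05 s, during which the arm holds its last target. There are 200 camera calls.

TASK

The six wheel hubs just off the grinder lie heaped in the cooling tray: spread them out into one even layer over the whole tray, each standing flange-down on the tray floor with at least 10 mm of clear space to every other hub and at least one hub in each quarter of the tray, never tipping a hub over. Then push the fan's switch lever all the way over to on, leaving hubs spread and everything else on the bench where it is.

Things in the scene. Friction and masses are not known exactly. Their poses are not given: they have to be found in the camera images.
- tray_floor (a point): Fixed open sheet-metal cooling tray. This point is the centre of its inner floor, 4 mm above the bench. Inside 220 mm along the point's x and 320 mm along its y (z up); walls 4 mm thick, rim 21 mm above the inner floor. The tray's quarters are divided by this point's x and y axes.
- fan_switch (a joint): Toggle lever that switches the cooling fan: 0 = off (leaning towards the fan's -x), 1.0 rad = fully on (leaning to the fan's +x, end stop). It swings in the upright x-z plane of point fan_plate, and stays where it is left; stiff enough to stay but 1 to 2 N at the tip moves it. Its pivot lies 42 mm above fan_plate; at 0 it leans 0.5 rad from upright, at 1.0 it leans 0.5 rad the other way.
- fan_switch_tip (a point): the free tip of the switch lever (it moves with the lever). The point is the centre of its 26 mm ball, 80 mm from the pivot; the stem is 10 mm thick. The switch block under it measures 70 x 50 x 25 mm.
- fan_plate (a point): Fan foot plate (fixed, 20 mm thick): point on its top face directly under the switch lever's middle; x = direction in which the lever is pushed to switch on, y towards the fan's round dark metal housing (200 mm dia, 240 mm tall, its face 150 mm from this point), z up.
- hub1_mid (a point): Plain steel wheel hub, one of six alike, loose, 0.24 to 0.36 kg: a round flange 60 mm dia x 8 mm thick with a round boss 30 mm dia x 32 mm tall standing on it, 40 mm tall in all. This point is on its axis, 20 mm above its underside; z = its axis, towards the boss end. It starts on the tray floor, flange down, in the heap.
- hub2_mid (a point): Plain steel wheel hub, one of six alike, loose, 0.24 to 0.36 kg: a round flange 60 mm dia x 8 mm thick with a round boss 30 mm dia x 32 mm tall standing on it, 40 mm tall in all. This point is on its axis, 20 mm above its underside; z = its axis, towards the boss end. It starts on the tray floor, flange down, in the heap.
- hub3_mid (a point): Plain steel wheel hub, one of six alike, loose, 0.24 to 0.36 kg: a round flange 60 mm dia x 8 mm thick with a round boss 30 mm dia x 32 mm tall standing on it, 40 mm tall in all. This point is on its axis, 20 mm above its underside; z = its axis, towards the boss end. It starts on the tray floor, flange down, in the heap.
- hub4_mid (a point): Plain steel wheel hub, one of six alike, loose, 0.24 to 0.36 kg: a round flange 60 mm dia x 8 mm thick with a round boss 30 mm dia x 32 mm tall standing on it, 40 mm tall in all. This point is on its axis, 20 mm above its underside; z = its axis, towards the boss end. It starts on the tray floor, flange down, in the heap.
- hub5_mid (a point): Plain steel wheel hub, one of six alike, loose, 0.24 to 0.36 kg: a round flange 60 mm dia x 8 mm thick with a round boss 30 mm dia x 32 mm tall standing on it, 40 mm tall in all. This point is on its axis, 20 mm above its underside; z = its axis, towards the boss end. It starts on the tray floor, flange down, in the heap.
- hub6_mid (a point): Plain steel wheel hub, one of six alike, loose, 0.24 to 0.36 kg: a round flange 60 mm dia x 8 mm thick with a round boss 30 mm dia x 32 mm tall standing on it, 40 mm tall in all. This point is on its axis, 20 mm above its underside; z = its axis, towards the boss end. It starts on top of the heap, its flange resting on the bosses of three others.
- wrench: loose steel wrench, about 160 long and 7 thick, lying flat on the robot's side of the fan; not part of the job
- driver: loose screwdriver lying between tray and fan; not part of the job
- oil: loose grey oil bottle, 56 dia x 150 tall, origin centre of underside; not part of the job
- offcut: loose wooden offcut 90 x 50 x 35; not part of the job
- belt: loose short rolled sanding belt, a ring 90 dia x 50 high; not part of the job
- tin: loose closed steel tin, 70 dia x 100 tall; not part of the job
- mug: loose white mug, 80 dia x 90 tall; not part of the job
There are look-alikes about, which are no part of the job. What is shaped like the part that bears hub2_mid but pink is not meant. What is shaped like the part that bears hub4_mid but green is not meant.

How it is judged:
On the way, in this order (a step that is already met when the one before it is completed fails the run):
1. all six hubs are spread in one even layer in the tray, at rest (z of hub1_mid in the frame of tray_floor between 0.015 and 0.025 m and x of hub1_mid in the frame of tray_floor between -0.11 and 0.11 m and y of hub1_mid in the frame of tray_floor between -0.16 and 0.16 m and angle between each of hub1_mid, hub2_mid, hub3_mid, hub4_mid, hub5_mid, hub6_mid's own z axis and vertical below 0.1 rad and z of hub2_mid in the frame of tray_floor between 0.015 and 0.025 m and x of hub2_mid in the frame of tray_floor between -0.11 and 0.11 m and y of hub2_mid in the frame of tray_floor between -0.16 and 0.16 m and z of hub3_mid in the frame of tray_floor between 0.015 and 0.025 m and x of hub3_mid in the frame of tray_floor between -0.11 and 0.11 m and y of hub3_mid in the frame of tray_floor between -0.16 and 0.16 m and z of hub4_mid in the frame of tray_floor between 0.015 and 0.025 m and x of hub4_mid in the frame of tray_floor between -0.11 and 0.11 m and y of hub4_mid in the frame of tray_floor between -0.16 and 0.16 m and z of hub5_mid in the frame of tray_floor between 0.015 and 0.025 m and x of hub5_mid in the frame of tray_floor between -0.11 and 0.11 m and y of hub5_mid in the frame of tray_floor between -0.16 and 0.16 m and z of hub6_mid in the frame of tray_floor between 0.015 and 0.025 m and x of hub6_mid in the frame of tray_floor between -0.11 and 0.11 m and y of hub6_mid in the frame of tray_floor between -0.16 and 0.16 m and horizontal distance between hub1_mid and hub2_mid above 0.068 m and horizontal distance between each of hub1_mid, hub2_mid and hub3_mid above 0.068 m and horizontal distance between each of hub1_mid, hub2_mid, hub3_mid and hub4_mid above 0.068 m and horizontal distance between each of hub1_mid, hub2_mid, hub3_mid, hub4_mid and hub5_mid above 0.068 m and horizontal distance between each of hub1_mid, hub2_mid, hub3_mid, hub4_mid, hub5_mid and hub6_mid above 0.068 m and ((x of hub1_mid in the frame of tray_floor above 0 m and y of hub1_mid in the frame of tray_floor above 0 m) or (x of hub2_mid in the frame of tray_floor above 0 m and y of hub2_mid in the frame of tray_floor above 0 m) or (x of hub3_mid in the frame of tray_floor above 0 m and y of hub3_mid in the frame of tray_floor above 0 m) or (x of hub4_mid in the frame of tray_floor above 0 m and y of hub4_mid in the frame of tray_floor above 0 m) or (x of hub5_mid in the frame of tray_floor above 0 m and y of hub5_mid in the frame of tray_floor above 0 m) or (x of hub6_mid in the frame of tray_floor above 0 m and y of hub6_mid in the frame of tray_floor above 0 m)) and ((x of hub1_mid in the frame of tray_floor above 0 m and y of hub1_mid in the frame of tray_floor below 0 m) or (x of hub2_mid in the frame of tray_floor above 0 m and y of hub2_mid in the frame of tray_floor below 0 m) or (x of hub3_mid in the frame of tray_floor above 0 m and y of hub3_mid in the frame of tray_floor below 0 m) or (x of hub4_mid in the frame of tray_floor above 0 m and y of hub4_mid in the frame of tray_floor below 0 m) or (x of hub5_mid in the frame of tray_floor above 0 m and y of hub5_mid in the frame of tray_floor below 0 m) or (x of hub6_mid in the frame of tray_floor above 0 m and y of hub6_mid in the frame of tray_floor below 0 m)) and ((x of hub1_mid in the frame of tray_floor below 0 m and y of hub1_mid in the frame of tray_floor above 0 m) or (x of hub2_mid in the frame of tray_floor below 0 m and y of hub2_mid in the frame of tray_floor above 0 m) or (x of hub3_mid in the frame of tray_floor below 0 m and y of hub3_mid in the frame of tray_floor above 0 m) or (x of hub4_mid in the frame of tray_floor below 0 m and y of hub4_mid in the frame of tray_floor above 0 m) or (x of hub5_mid in the frame of tray_floor below 0 m and y of hub5_mid in the frame of tray_floor above 0 m) or (x of hub6_mid in the frame of tray_floor below 0 m and y of hub6_mid in the frame of tray_floor above 0 m)) and ((x of hub1_mid in the frame of tray_floor below 0 m and y of hub1_mid in the frame of tray_floor below 0 m) or (x of hub2_mid in the frame of tray_floor below 0 m and y of hub2_mid in the frame of tray_floor below 0 m) or (x of hub3_mid in the frame of tray_floor below 0 m and y of hub3_mid in the frame of tray_floor below 0 m) or (x of hub4_mid in the frame of tray_floor below 0 m and y of hub4_mid in the frame of tray_floor below 0 m) or (x of hub5_mid in the frame of tray_floor below 0 m and y of hub5_mid in the frame of tray_floor below 0 m) or (x of hub6_mid in the frame of tray_floor below 0 m and y of hub6_mid in the frame of tray_floor below 0 m)) and linear speed of each of hub1, hub2, hub3, hub4, hub5, hub6 below 0.02 m/s), for 0.2 s.
2. after that, the fan's lever is switched fully on (value of joint fan_switch above 0.85 rad), for 0.2 s.
At the end, for the whole second after the job is handed in: All six hubs at rest inside the tray, flange down on its floor (within 0.1 rad, 5 mm), every two hub axes more than 68 mm apart (8 mm clear), at least one hub axis in each quarter of the tray, and the fan lever beyond 0.85 of its 1.0 rad (all of step 1 and value of joint fan_switch above 0.85 rad); the robot touches nothing.
It fails at once if a hub is tipped over (leans more than 0.6 rad) (angle between any of hub1_mid, hub2_mid, hub3_mid, hub4_mid, hub5_mid, hub6_mid's own z axis and vertical above 0.6 rad).
It fails at once if a bystander (wrench, screwdriver, bottle, offcut, belt, tin or mug) is moved more than 30 mm (distance of any of wrench, driver, oil, offcut, belt, tin, mug from where it was at the start of the episode above 0.03 m).
It also fails if it takes over 59 s, if anything falls off the work surface, if the arm or the gripper's body presses on something with over 40 N, if the wrist force passes 120 N, or if a joint passes its speed limit or range.

## Working session

There is one attempt and no reset: what is moved stays moved. The work goes in short steps, each a Python script; the robot and the scene stay as the last script left them, time stands still between calls to the robot, and variables do not carry over. Pictures are saved under pics/ and viewed, about 8 in all and at most 12, crops included, and the job is handed in when it is done.

```bash
mkdir -p pics; ls; python3 - <<'E'
from plant import r
import cv2
for n in("scene","top"):
    cv2.imwrite(f"pics/{n}0.png",r.snapshot(n)[:,:,::-1]); print(r.get_calibration(n))
print(r.sense())
E
```

```text
pics
{'fx': 427.07829597482726, 'fy': 427.07829597482726, 'cx': 307.11164899850553, 'cy': 196.13322913029867, 'k1': -0.023928203404590703, 'R': array([[-0.86438378,  0.50274043, -0.00963038],
       [ 0.3456837 ,  0.58022264, -0.73745811],
       [-0.36516224, -0.6407759 , -0.67532421]]), 't': array([ 0.52437717, -0.0880659 ,  1.22831995])}
{'fx': 443.2144589071473, 'fy': 443.2144589071473, 'cx': 316.77409454626286, 'cy': 203.88844676990772, 'k1': 0.01994174843502375, 'R': array([[-0.00760757, -0.99976796, -0.02015335],
       [-0.98695244,  0.0107485 , -0.16065291],
       [ 0.16083225,  0.01866822, -0.98680519]]), 't': array([-0.04533194,  0.58431381,  1.03723231])}
{'t': 0.1, 'qpos': array([-1.30780846,  0.38375867,  0.04383734,  1.59943206, -0.01789671,
        1.16118434, -0.04990007]), 'dq': array([ 0.00169901, -0.00213626,  0.00074253, -0.0029041 ,  0.00147961,
        0.00058755, -0.00146049]), 'joint_efforts': array([ 2.87270959e-03, -4.34731150e+01,  1.02958135e+00, -2.50453091e+01,
        1.09518226e-02,  5.40487948e-03, -9.67392651e-06]), 'eef_pos': array([0.2291655 , 0.60737465, 0.24100223]), 'orientation': array([ 0.58091047, -0.40271839,  0.58224666,  0.40168364]), 'wrist_force': array([ 0.58595256,  0.24809999, -0.24370586]), 'moment': array([ 0.0078083 , -0.0139431 ,  0.02926379]), 'width': 0.08534445683812292}
```

View pics/top0.png

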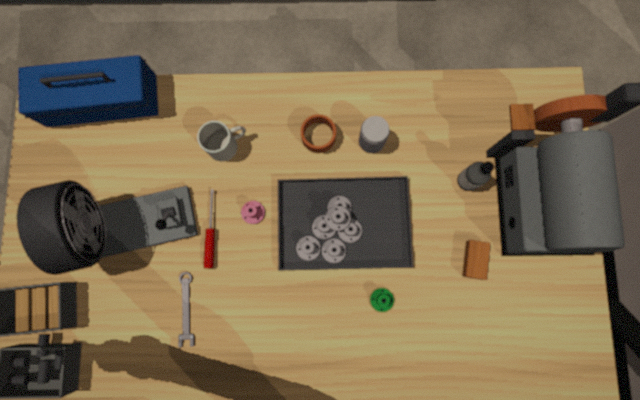

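View pics/scene0.png

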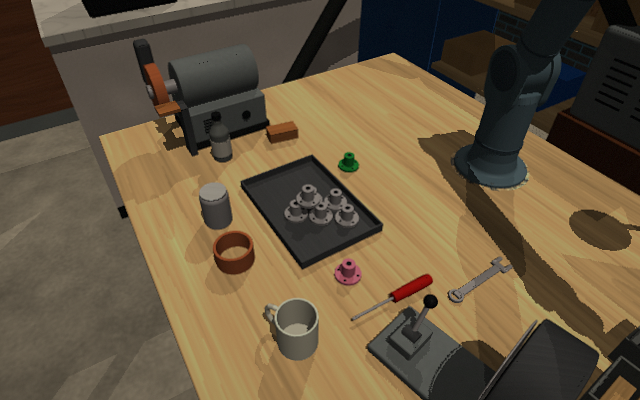

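The top view shows the tray at about (278–412, 178–268), with the six grey hubs inside it. The pink hub (253,212) and the green one (381,300) lie outside the tray and are the look-alikes. The lever knob is near (160,224). Next I'll enlarge crops of the tray and the lever.

```bash
python3 - <<'E'
import cv2,numpy as np
a=cv2.imread("pics/top0.png");
t=cv2.resize(a[170:275,270:420],None,fx=5.3,fy=5.3,interpolation=cv2.INTER_CUBIC); t=cv2.convertScaleAbs(t,alpha=1.5)
cv2.imwrite("pics/c1.png",t)
b=cv2.imread("pics/scene0.png")
s=cv2.resize(b[280:390,360:480],None,fx=4,fy=4,interpolation=cv2.INTER_CUBIC)
l=cv2.resize(a[180:290,120:220],None,fx=4,fy=4,interpolation=cv2.INTER_CUBIC)
cv2.imwrite("pics/c2.png",cv2.convertScaleAbs(np.hstack([l[:, :400],s[:,:400]]),alpha=1.5))
E
```

```text
(no output)
```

View pics/c1.png

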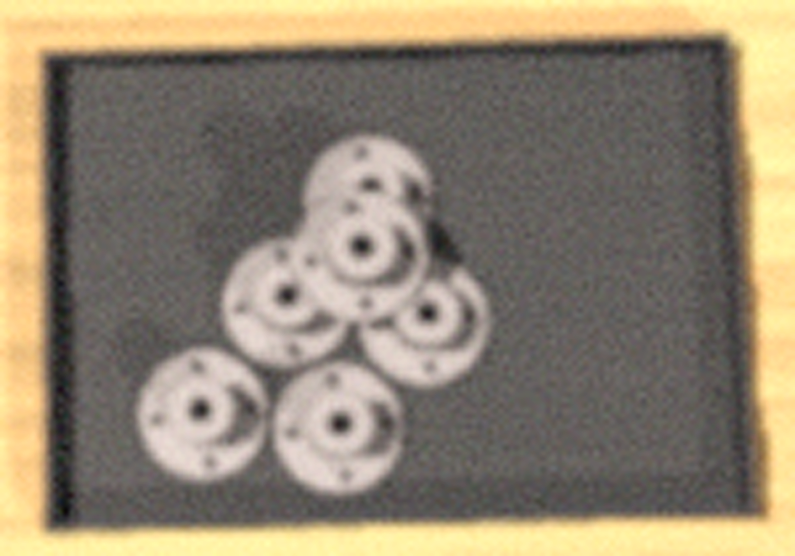

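View pics/c2.png

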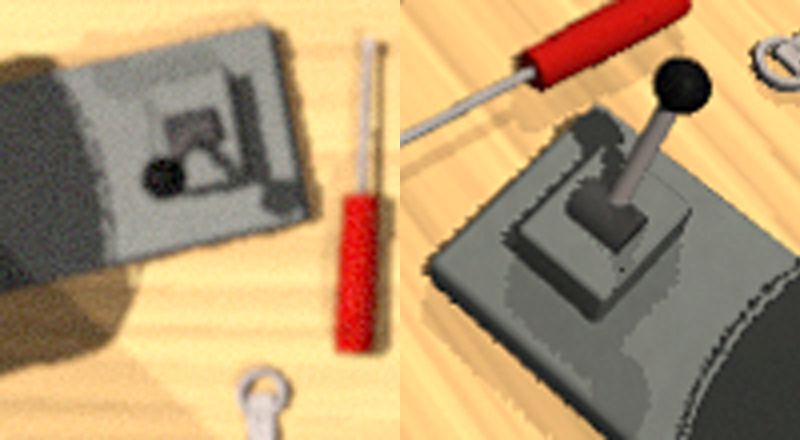

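```bash
cat > h.py <<'E'
from plant import r
import cv2,numpy as np
def ray(n,px):
    c=r.get_calibration(n);K=np.array([[c['fx'],0,c['cx']],[0,c['fy'],c['cy']],[0,0,1]])
    p=cv2.undistortPoints(np.array([[px]],float),K,np.array([c['k1'],0,0,0.]))[0,0]
    return -c['R'].T@c['t'], c['R'].T@np.array([*p,1])
def onz(n,px,z):
    o,d=ray(n,px); return (o+d*(z-o[2])/d[2])
def tri(p1,p2):
    A=[];b=[]
    for n,p in(("top",p1),("scene",p2)):
        o,d=ray(n,p);d/=np.linalg.norm(d);M=np.eye(3)-np.outer(d,d);A.append(M);b.append(M@o)
    return np.linalg.lstsq(np.vstack(A),np.hstack(b),rcond=None)[0]
def proj(n,X):
    c=r.get_calibration(n);p=c['R']@np.array(X)+c['t'];p=p[:2]/p[2];p=p*(1+c['k1']*(p@p))
    return p*[c['fx'],c['fy']]+[c['cx'],c['cy']]
E
python3 - <<'E'
from h import *
np.set_printoptions(precision=4,suppress=True)
f=lambda p:((p[0]+.5)/5.3-.5+270,(p[1]+.5)/5.3-.5+170)
for k,p,z in[("A",(369,183),.044),("B",(287,293),.044),("C",(427,312),.044),("D",(200,409),.044),("E",(340,424),.044),("F",(360,245),.084)]:
    print(k,onz("top",f(p),z))
c=[onz("top",f(p),.025) for p in((45,52),(728,38),(765,518),(47,530))]
c2=[onz("top",f(p),.0) for p in((45,52),(728,38),(765,518),(47,530))]
print(c,[np.linalg.norm(c[i]-c[i-1]) for i in range(4)]);print(c2,[np.linalg.norm(c2[i]-c2[i-1]) for i in range(4)])
g=lambda p:((p[0]+.5)/4-.5+120,(p[1]+.5)/4-.5+180)
s=lambda p:((p[0]-400+.5)/4-.5+360,(p[1]+.5)/4-.5+280)
print("tip",tri(g((165,178)),s((683,86))))
for p in[(70,70),(270,28),(308,215),(110,258)]: print("plate",onz("top",g(p),.02))
for p in[(152,82),(228,65),(245,180)]: print("block",onz("top",g(p),.045))
a=[onz("top",(202,268),.0),onz("top",(211,189),0)];print(a, onz("top",(187,274),0))
E
```

```text
A [ 0.5831 -0.1056  0.044 ]
B [ 0.5324 -0.0672  0.044 ]
C [ 0.523  -0.1312  0.044 ]
D [ 0.4797 -0.0271  0.044 ]
E [ 0.4723 -0.0907  0.044 ]
F [ 0.5489 -0.0999  0.084 ]
[array([0.651 , 0.0468, 0.025 ]), array([ 0.6539, -0.277 ,  0.025 ]), array([ 0.429 , -0.2848,  0.025 ]), array([0.426 , 0.0444, 0.025 ])] [np.float64(0.22502459275282352), np.float64(0.3238567386462062), np.float64(0.22502011591773366), np.float64(0.32918718721389045)]
[array([0.6566, 0.0495, 0.    ]), array([ 0.6595, -0.2818,  0.    ]), array([ 0.4294, -0.2897,  0.    ]), array([0.4264, 0.047 , 0.    ])] [np.float64(0.2301785940427012), np.float64(0.3312744081031247), np.float64(0.2301740146694242), np.float64(0.3367269461653721)]
tip [0.5291 0.3056 0.1142]
plate [0.6105 0.4035 0.02  ]
plate [0.6361 0.278  0.02  ]
plate [0.5171 0.2496 0.02  ]
plate [0.4916 0.3717 0.02  ]
block [0.5978 0.3416 0.045 ]
block [0.608  0.2951 0.045 ]
block [0.5365 0.2816 0.045 ]
[array([0.4321, 0.2387, 0.    ]), array([0.6333, 0.2224, 0.    ])] [0.4176 0.2757 0.    ]
```

```bash
cat >> h.py <<'E'
from scipy.spatial.transform import Rotation
def down(t):
    x=np.array([0,0,-1.]);z=np.array([np.cos(t),np.sin(t),0]);M=np.column_stack([x,np.cross(z,x),z])
    q=Rotation.from_matrix(M).as_quat();return [q[3],*q[:3]]
def snap(n,out,x0,y0,x1,y1,f,a=1.5):
    i=r.snapshot(n)[y0:y1,x0:x1,::-1];cv2.imwrite(out,cv2.convertScaleAbs(cv2.resize(i,None,fx=f,fy=f,interpolation=cv2.INTER_CUBIC),alpha=a))
E
python3 - <<'E'
from h import *
np.set_printoptions(precision=3,suppress=True)
g=((165.5)/4-.5+120,178.5/4-.5+180);s=((283.5)/4-.5+360,86.5/4-.5+280)
for z in(.115,.132,.142):print(onz("top",g,z),onz("scene",s,z))
for t in np.arange(-1.57,1.6,.785*2)[:]:
    print(t,r.inverse_kinematics([.549,-.1,.3],down(t)))
r.line_to([.229,.607,.42],feed=.3)
r.gripper_to(.055,40)
import math
t=min([-1.571,0,1.571,3.1416],key=lambda t:(lambda q:9 if q is None else abs(q[6]))(r.inverse_kinematics([.549,-.1,.35],down(t))))
print("t",t)
r.movep([.549,-.1,.35],down(t)); r.line_to([.549,-.1,.12],feed=.25)
print(r.sense()['eef_pos'],r.sense()['t'],r.sense()['wrist_force'])
snap("scene","pics/s1.png",210,130,410,280,4)
E
```

```text
[0.53  0.304 0.115] [0.529 0.307 0.115]
[0.528 0.298 0.132] [0.539 0.314 0.132]
[0.527 0.294 0.142] [0.545 0.318 0.142]
-1.57 [-0.774  0.245  1.03   1.79  -0.222  1.231 -1.253]
0.0 [-0.723  0.226  0.961  1.789 -0.197  1.228  0.293]
1.57 [-0.679  0.214  0.905  1.788 -0.178  1.226  1.846]
t 0
[ 0.55  -0.1    0.121] 5.0667 [ 0.913 -0.631  0.237]
```

View pics/s1.png

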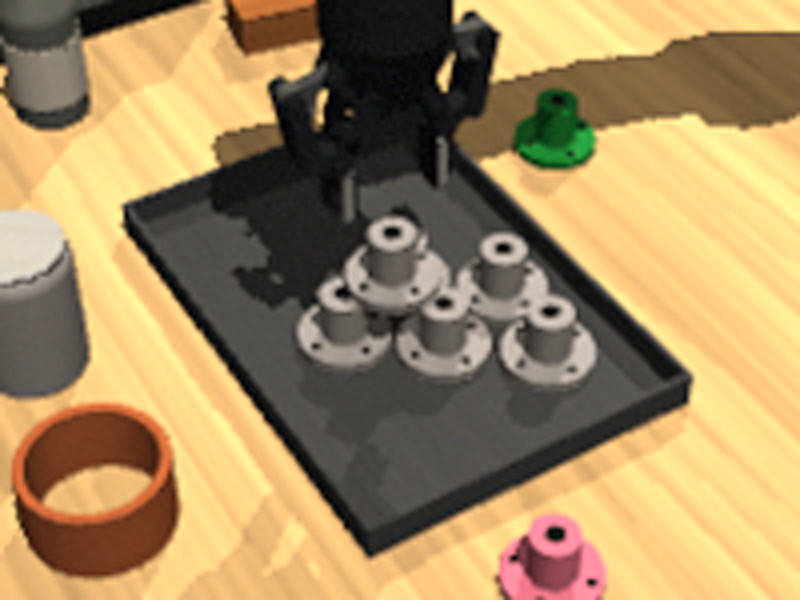

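The scene crop shows F on top at (392,232), with D at (549,311) and E at (503,247). The finger pad tips are at (349,220) and (441,187). The two cameras disagree on the lever tip, so I'll check both against these known points before gripping.

```bash
python3 - <<'E'
from h import *
np.set_printoptions(precision=3,suppress=True)
f=lambda p:((p[0]+.5)/4-.5+210,(p[1]+.5)/4-.5+130)
for k,p,z in[("D",(549,309),.044),("E",(503,247),.044),("C?",(343,292),.044),("F",(392,232),.084),("B",(444,302),.044),("pad",(349,220),.108),("pad",(441,187),.108)]: print(k,onz("scene",f(p),z))
for x in(-.0275,.0275):
  for n in("scene","top"):print(n,proj(n,[.55+x,-.1,.108]))
snap("top","pics/t1.png",280,170,420,275,5,1.8)
E
```

```text
D [ 0.476 -0.031  0.044]
E [ 0.469 -0.093  0.044]
C? [ 0.577 -0.108  0.044]
F [ 0.545 -0.102  0.084]
B [ 0.528 -0.069  0.044]
pad [ 0.575 -0.1    0.108]
pad [ 0.512 -0.099  0.108]
scene [316.005 177.404]
top [337.997 225.861]
scene [296.052 185.081]
top [337.631 202.12 ]
```

View pics/t1.png

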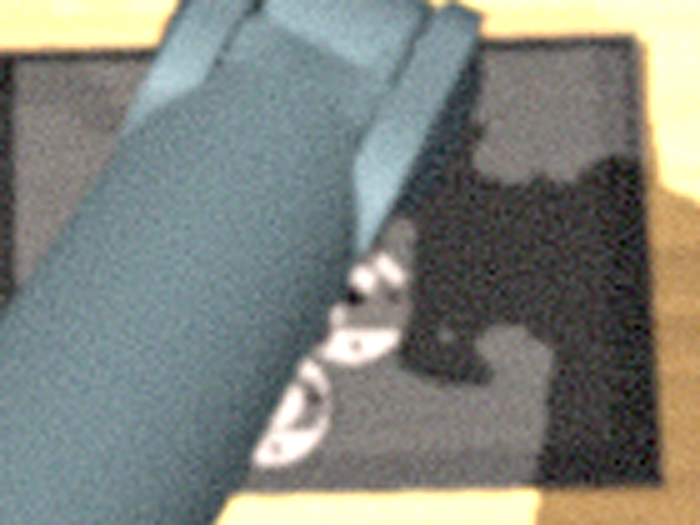

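The top view is mostly hidden by the arm. At the tray the two cameras agree to within 4 mm, so I'll use their averages and start moving hubs.

```bash
cat >> h.py <<'E'
def hub(src,dst,zg=.028,t=0):
    o=down(t);zc=zg+.065
    r.line_to([*src,max(zc,.105)],o,feed=.25); r.line_to([*src,zg],feed=.15)
    r.gripper_to(.02,40); w=r.sense()['width']
    r.line_to([*src,max(zc,.105)],feed=.15); w2=r.sense()['width']
    hi=max(zc,.105)
    r.line_to([*dst,hi],feed=.2)
    hit=r.line_to([*dst,.028],feed=.08,threshold=6)
    z=r.sense()['eef_pos'][2]; r.gripper_to(.055); r.line_to([*dst,.105],feed=.2)
    print("w",w,w2,"hit",hit,z,"t",r.sense()['t'])
E
python3 - <<'E'
from h import *
hub([.547,-.101],[.600,-.215],.068)
snap("scene","pics/s2.png",210,130,410,280,4)
E
```

```text
w 0.027561483958555053 0.027795548663405646 hit True 0.029414636793900092 t 9.85
```

View pics/s2.png

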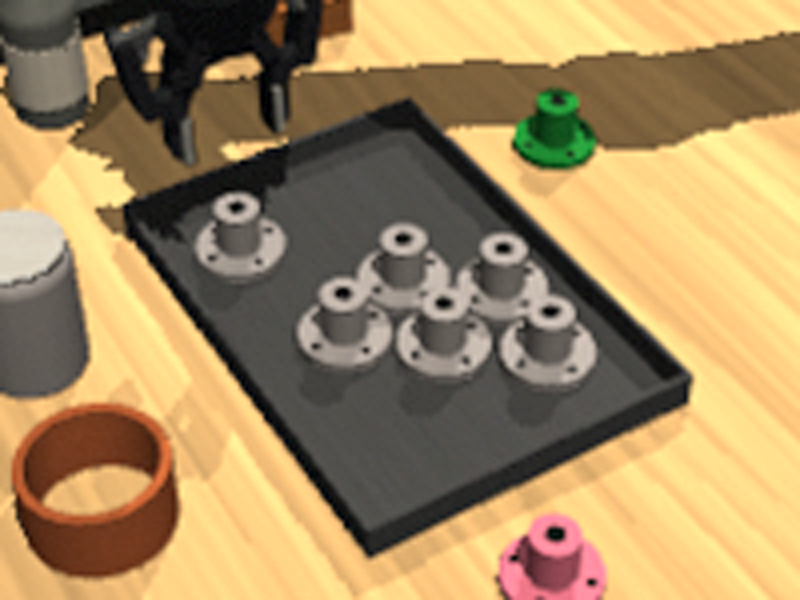

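F stands upright in its corner with its boss top at (237,208), and the other five are undisturbed. C, B and E are next.

```bash
python3 - <<'E'
from h import *
hub([.521,-.132],[.485,-.217])
hub([.530,-.068],[.600,-.012])
hub([.470,-.092],[.482,-.125])
r.line_to([.482,-.125,.3],feed=.4)
r.gripper_to(0)
t=.2+np.pi/2
for tt in(t,t-np.pi):print(tt,r.inverse_kinematics([.45,.28,.3],down(tt)))
r.movep([.44,.15,.32],down(t-np.pi))
print(r.sense()['t'],r.sense()['wrist_force'])
snap("scene","pics/s3.png",210,130,410,280,4)
snap("top","pics/t3.png",130,160,420,280,2.7,1.7)
E
```

```text
w 0.027634623718810446 0.027698701643062998 hit True 0.029134320677525423 t 14.6
w 0.02762522798384043 0.02792051300202424 hit True 0.02916584934589128 t 19.4667
w 0.027822453876195415 0.0275083027815288 hit True 0.029011550659191657 t 24.0417
1.7707963267948965 [-1.7518639   0.23072895  1.28480497  1.8569998  -0.23516657  1.2273637
  1.37688997]
-1.3707963267948966 [-1.18321212  0.10695783  0.59335189  1.84097224 -0.06378148  1.21250801
 -1.94091737]
27.025 [ 0.08211364 -0.23903779  0.34660651]
```

View pics/s3.png

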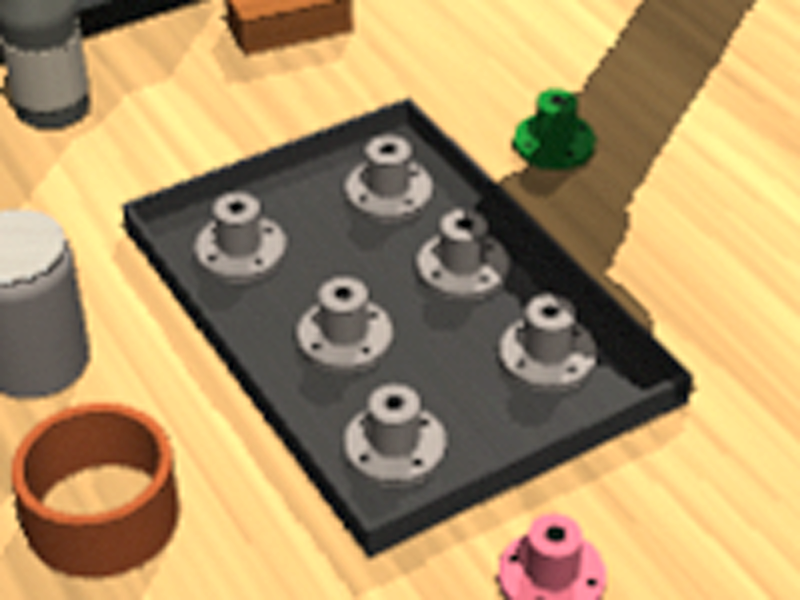

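View pics/t3.png

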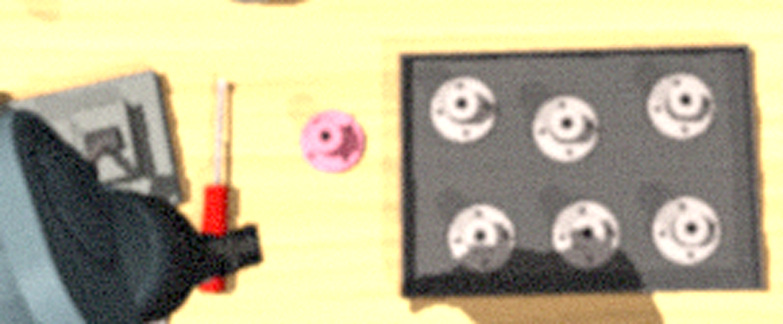

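All six hubs are upright and well apart, one in each corner and two in the middle, and the clock reads 27 s. Next is the lever: I'll push it along the plate's +x from the robot's side.

```bash
python3 - <<'E'
from h import *
u=np.array([np.cos(.2),np.sin(.2)]);tip=np.array([.531,.305]);on=np.array([.605,.319])
r.gripper_to(.008)
a=tip-.064*u
r.line_to([*a,.25],feed=.2);r.line_to([*a,.126],feed=.15)
print(r.sense()['t'],r.sense()['eef_pos'],r.sense()['wrist_force'])
e=on-.012*u
hit=r.line_to([*e,.130],feed=.05,threshold=9)
s=r.sense();p=s['eef_pos'];print(hit,s['t'],p,s['wrist_force'], "finger past nominal end contact (mm)",((p[:2]-(on-.024*u))@u)*1e3)
r.line_to([*(p[:2]-.07*u),p[2]],feed=.15)
r.line_to([*(p[:2]-.12*u),.28],feed=.25)
print(r.sense()['t'])
snap("scene","pics/s4.png",240,180,480,360,3.3)
E
```

```text
29.3083 [0.46921068 0.29260959 0.12707876] [ 0.10173396  0.26526511 -0.05136235]
True 30.4833 [0.51202825 0.30103281 0.12806474] [-1.8426944  -0.57171158  3.97319857] finger past nominal end contact (mm) -70.68803036596422
31.8833
```

View pics/s4.png

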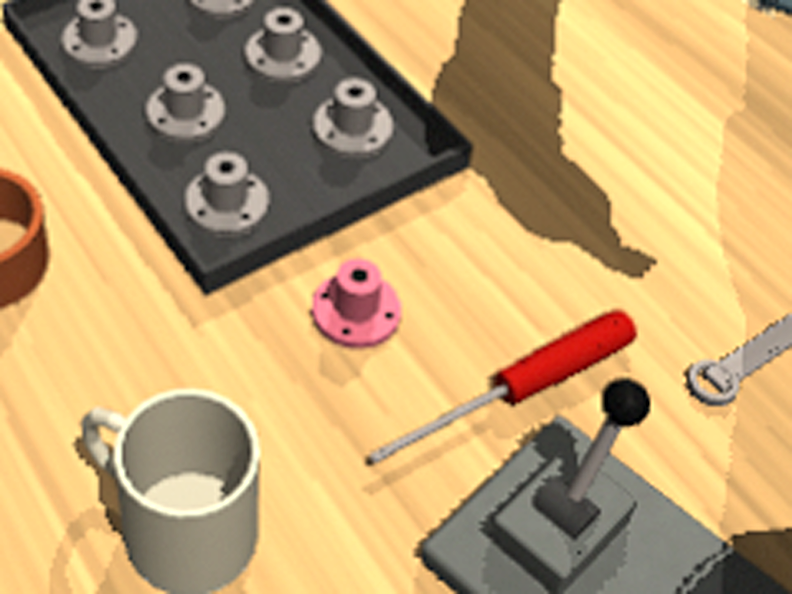

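The push stopped early: the contact transient tripped the force threshold and the lever barely moved (ball at crop (624,402)). The upward force suggests the fingers rode on the ball's upper half, so I'll retry lower with a higher threshold.

```bash
python3 - <<'E'
from h import *
u=np.array([np.cos(.2),np.sin(.2)]);tip=np.array([.531,.305]);on=np.array([.605,.319])
a=tip-.06*u
r.line_to([*a,.115],feed=.2)
e=on-.010*u
hit=r.line_to([*e,.118],feed=.04,threshold=20)
s=r.sense();p=s['eef_pos'];print(hit,s['t'],p,s['wrist_force'],((p[:2]-(on-.024*u))@u)*1e3)
r.line_to([*(p[:2]-.09*u),p[2]],feed=.15)
r.line_to([*(p[:2]-.13*u),.28],feed=.25)
print(r.sense()['t'])
snap("scene","pics/s5.png",240,180,480,360,3.3)
E
```

```text
True 35.6417 [0.58109165 0.31421027 0.11618397] [-0.40779034  0.25290332 -0.04418287] -0.3833471963262301
37.2083
```

View pics/s5.png

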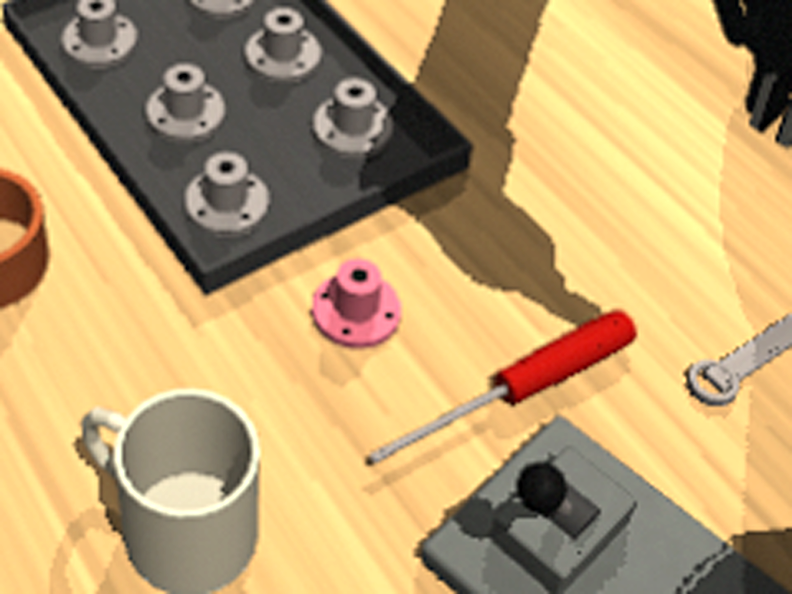

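The lever has swung across; the ball is now at crop (541,488), i.e. scene (403.6,327.5). I'll compare that with the predicted positions and take another estimate from the top camera.

```bash
python3 - <<'E'
from h import *
np.set_printoptions(precision=2,suppress=True)
u=np.array([np.cos(.2),np.sin(.2)])
for a in(0,.7,.85,1.):
    th=a-.5;X=[*(np.array([.567,.3116])+.08*np.sin(th)*u),.062+.08*np.cos(th)];print(a,proj("scene",X),proj("top",X))
b=r.snapshot("scene")
for n,box in(("scene",(390,310,420,345)),("top",(130,185,190,240))):
    i=r.snapshot(n);x0,y0,x1,y1=box;g=cv2.cvtColor(i[y0:y1,x0:x1],7);m=(g<(22 if n=="scene" else 25)).astype(np.uint8)
    k,l,st,c=cv2.connectedComponentsWithStats(m);print(n,[(c[j]+[x0,y0],st[j,4]) for j in range(1,k) if st[j,4]>15])
snap("top","pics/t5.png",110,170,230,260,6)
E
```

```text
0 [430.86 294.66] [158.23 223.42]
0.7 [412.32 310.05] [153.27 199.51]
0.85 [407.7  315.13] [153.07 194.83]
1.0 [403.13 320.58] [153.2 190.6]
scene [(array([403.65, 327.92]), np.int32(172))]
top [(array([155.29, 192.31]), np.int32(45))]
```

View pics/t5.png

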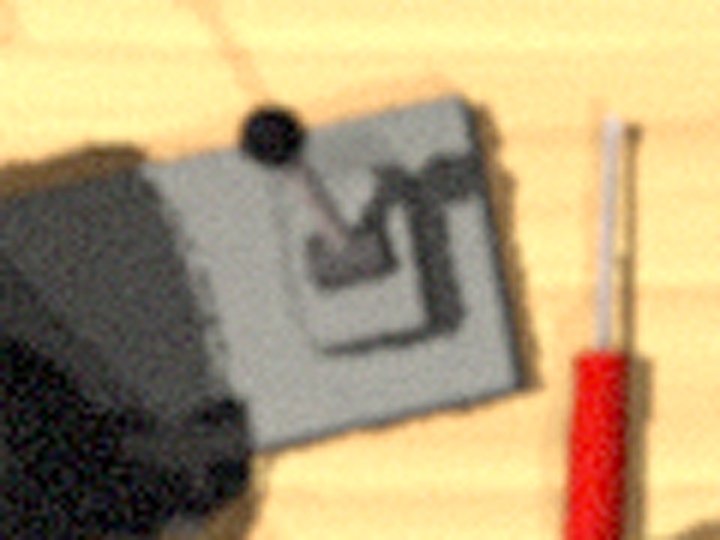

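The ball's displacement is (-26.7,+26.8) px in the scene view, against a predicted (-27.7,+25.9) for 1.0 rad and (-23.2,+20.5) for 0.85 rad. In the top view it is -31.8 px, against -32.8 and -28.6. The 20 N stop also tripped exactly at the nominal end, so the lever is on its stop. The hubs are unchanged and the arm is clear.

```bash
python3 - <<'E'
from h import *
s=r.sense();print(s['t'],s['eef_pos'],s['wrist_force']);r.close_job()
E
```

```text
37.4583 [0.45316585 0.28779002 0.27825378] [ 1.15123075 -0.08716592  0.26477925]
the job is handed in; nothing more can be done
```

The hubs are spread and the fan lever is on. I handed the job in at 37.5 s of the 59 s allowed; no verdict is reported.

- **Hubs:** I took the top hub off the heap and moved three others by their bosses; two stayed where they were. After the last move, both cameras showed all six upright on the tray floor, about 80 mm or more between axes and at least one in each quarter. The later lever pictures show the five hubs fully in view undisturbed; the sixth is only partly in frame.
- **Lever:** The first push stopped early because the contact jolt tripped my force threshold. The second, lower push ran to the end stop, where the 20 N threshold tripped. How far the ball moved in the pictures gives about 0.97–0.99 rad.
- **Disagreement:** The two cameras differed by up to about 19 mm on the lever tip (4–5 mm on the hubs), so I judged the lever by how far it moved rather than by absolute position.
- **Bystanders and clearance:** I saw no bystander moved in the last pictures, which showed the screwdriver, mug, part of the wrench and part of the belt. I did not measure any of them. The arm was clear of everything at hand-in.

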